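# Set the buffet sign stand's sliding foot to its mark and slide the cam lever home

## Task

On the buffet counter, take the grey grip plate of the sign stand's spring-loaded sliding leg between the fingers and draw the leg out, cam lever still open, until the plate lines up with the yellow marker. While holding the leg there, slide the red cam lever along the plate until it is fully home against the blue stop. Finish while still gripping the plate firmly with the leg at the marker; do not let go, do not shift the marker, and leave the crockery, bottle, jar and tongs alone.

Things in the scene. Friction and masses are not known exactly. Their poses are not given: they have to be found in the camera images.
- grip_spot (a point): Grip spot on the grey upright grip plate at the outer end of the sliding leg, on its mid-plane, 85 mm above the counter, 52 mm to the -y side of the leg's centre line. Plate 12 mm thick (x), 140 mm long (33 mm to -y and 107 mm to +y of this point), 33 to 102 mm above the counter. x: the way the leg pulls out; y: the way the lever closes; z up. Pinch it here from above, closing along x.
- leg (a joint): How far the leg is drawn out, m: 0 (in, where it starts) to 0.150 (end stop). A spring pulls it back in with 2.3 N when in, rising 25 N per m, plus 0.6 N friction. The lever does not take this pull: the leg runs back whenever it is let go.
- leg_index (a point): Index point on the leg, on the grip plate's mid-plane, at the plate's lever end, 40 mm above the counter.
- mark_point (a point): Point on the yellow marker, 40 mm above the counter, mid-width: a 12 mm wide (x) clip with a small fin (top 52 mm high) on a low rail beyond the lever end of the plate. Axes parallel to the plate's. The leg is at its mark when leg_index and mark_point have the same place along the plate's x.
- marker (a joint): Place of the yellow marker along its rail, m (0 to 0.150), differs between starts; the value of leg that lines the plate up with it is equal to it. It is stiff (15 N) and must not be moved.
- lever (a joint): Slide of the red cam lever along the plate's y, m: 0 to 0.006 at the start (open), 0.032 fully home against the blue stop. Friction 2.5 N; it stays where it is left.
- lever_face (a point): Centre of the red lever's face towards -y, 85 mm above the counter. The lever is a saddle over the plate, 30 mm long (y), 53 mm wide (x; 20 mm proud of each plate face), 50 to 110 mm above the counter. Fingers loosely straddling the plate push it home with their sides by moving along the plate's +y, the plate running between them; they end near the leg's centre line.
- stand: Sign stand, fixed; origin at counter height on the leg's centre line, on the plate's mid-plane when the leg is in; axes as the plate's. On the -x side: leg bar 24 mm wide, top 33 mm high; aluminium sleeve 46 mm wide, top 46 mm high, from x = -30 mm; upright sign 313 mm high, x = -100 to -270 mm. Dark base 110 mm wide, 8 mm high. Fingertips 55 mm above the counter clear all under the plate.
- tray: White serving tray 200 x 110 x 17 mm, fixed, origin under its centre.
- tongs: Steel tongs 150 mm long lying on the tray; leave alone.
- sauce: Amber sauce bottle, 52 mm wide, 130 mm high; origin under its centre; leave alone.
- teacup: Blue tea cup, 72 mm wide, 70 mm high; leave alone.
- bowl: White bowl, 110 mm wide, 45 mm high; leave alone.
- picks: Glass jar with metal lid, 56 mm wide, 75 mm high; leave alone.

How it is judged:
By the outcome, as a careful person would: the job done as asked, in the order asked, and still so for the second after the job is handed in, while the arm keeps its last pose, push and grip.
It also fails if it takes over 42 s, if anything falls off the work surface, if the arm or the gripper's body presses on something with over 40 N, if the wrist force passes 120 N, or if a joint passes its speed limit or range.

## Robot

A 7-joint arm with a two-finger parallel gripper is mounted at the origin on the work surface. World frame = base frame: x ahead of the robot, y to its left, z up, the work surface at z = 0. Lengths are in m, angles in rad, forces in N, time in s.
With the tool pointing down it reaches from about 0.4 to 0.75 m from the base axis. Payload 19.5 kg.
Tool frame: the origin (TCP) lies on the centre line of the jaws, within the pads' length; the fingertips stand 11 mm ahead of it and the grasp point (between the pads) lies 8 mm behind it; z points along the fingers, y is the direction in which the jaws open and shut (so a half turn about z gives the same grasp; the last joint's range is limited). The gripper opens to 85 mm and grips with 20 to 120 N. Pads are 22 mm wide; open, the fingers measure 114 mm over their backs; the gripper's body (76 mm by 85 mm) begins 54 mm behind the grasp point. The pads swing forward as they close: fully open they stand 13 mm farther back than shut.
Start: joints at [1.09, 0.707, -0.028, 1.485, 0.022, 0.951, -0.075], TCP at [0.244, -0.521, 0.242] pointing down, gripper open.
Joint ranges: [-2.71, 2.71], [-0.32, 2.16], [-1.57, 1.52], [0, 2.45], [-1.46, 4.6], [0, 2.02], [-2.83, 2.83]. Speed limits (rad/s): [1.89, 1.89, 2.57, 2.57, 3.01, 3.01, 3.01].

## Interface

Orientations are given as [roll, pitch, yaw] about the fixed x, y, z axes, in that order (R = Rz(yaw) Ry(pitch) Rx(roll)).
In Python, from workcell import ctrl gives the robot as it stands.
- The arm moves only by the tool servo_tool, never from a script. Its argument "series" is a list that holds one entry, the list of rows, each a list of 5 numbers: the finger opening in mm, from 0 to 85.4, then the shift along the world's x, y, z in mm, then the turn about the world's z in degrees. In form: [[[fingers, x, y, z, twist], ...]]. A call has 1 to 5 rows; each row shifts and turns the commanded pose from where the row before left it; what a row does not reach is not made up. A row lasts 1/8 s, in which the tool goes at most 62.5 mm and 10.7 degrees, less where a joint would pass 70% of its speed; a pose out of reach is approached as far as the arm can. A call is refused whole if a number of a shift passes 62.5 or a number of a turn 10.7, either way. A call with a gripper value outside its range is refused whole. The fingers move at their own pace and stop on an object; the grip force is fixed at half the most. Time passes only in rows, so rows that do not move let the fingers close. It gives the time, the measured TCP pose, the force and the opening at its end, in the units of the state.
- ctrl.read_state(): the state, without advancing time (a new reading comes with each control period).
- ctrl.grab_frame(name): name is "side" or "top" or "wrist"; returns a dict with "pixels" (400x640x3 uint8, red, green, blue), "K" (3x3 intrinsics, pixels), "k1" (the pictures are not rectified: a ray, as slopes to the right and down, at radius r is drawn at 1 + k1 r^2 times it, then the intrinsics apply), "T" (4x4, takes a point from camera to world coordinates). Camera axes: x right, y up, looking along -z (the intrinsics and any distortion apply to the point x, -y, -z); pixel columns grow to the right and rows downward; lengths in m; the calibration is good to about 2 mm. A picture is of the moment at which its call begins. There is no depth.
- ctrl.hand_in(): hands the job in, once; it reports no verdict.
Trained networks look in a picture, given as the dict that the camera call returned (one of the last four; its "shot" number tells which), for a name from the list of things; names that differ only in an ending like _2 or _b are one class to them, and where a whole thing is asked for, a point or a joint stands for the part that bears it (a point fixed in the world has none). Each returns a list of dicts, best first, with "p" (0 to 1); they miss things now and then, are a little off and sometimes report something else, mostly with a low value. They report only what shows in the picture. A call takes as long as a camera call.
- ctrl.cut_out(picture, query): "region" (400x640 bool, what is visible of it) and "extent" ([left, top, width, height] in pixels, round what is visible of it).
- ctrl.landmark_of(picture, query): "point" ([column, row] in pixels: a listed point, or the origin of a listed thing).
The state is a dict: "time": time; "qpos": joint angles; "qd": joint speeds; "effort": joint torques, N m; "tool_pos": TCP position; "tcp_rot": TCP orientation; "contact_force": force on the tool from outside, world axes, zero at the start; "torque": the same for the moment, N m; "width": finger opening in m.
Only numpy, scipy, OpenCV 4.12 (cv2) and the standard library are available. Lean on these libraries where they do the work, as an engineer would, in place of code of your own. Each camera call takes 0.05 s, during which the arm holds its last target.

## Working session

There is one attempt and no reset: what is moved stays moved. The work goes in short steps, Python scripts to look and compute and a tool call to move; the robot and the scene stay as the last step left them, time stands still between calls to the robot, and variables do not carry over. Pictures are saved under pics/ and viewed, and the job is handed in when it is done.

Besides the shell and the picture viewer there is one more tool, called after ">>>" as a command line: name --argument value ..., lists and objects as JSON in quotes. servo_tool: Moves the arm, as the interface text tells. Its arguments: {"type":"object","properties":{"series":{"type":"array","items":{"type":"array","items":{"type":"array","items":{"type":"number"}}}}},"required":["series"]}

```bash
ls; mkdir -p pics; cat > h.py <<'E'
import numpy as np, cv2
from workcell import ctrl
def ray(f,uv):
    K=np.array(f["K"]);k1=f["k1"];T=np.array(f["T"])
    d=np.array([(uv[0]-K[0,2])/K[0,0],(uv[1]-K[1,2])/K[1,1]])
    s=cv2.undistortPoints(np.array([[uv]],float),K,np.array([k1,0,0,0.]))[0,0]
    v=T[:3,:3]@np.array([s[0],-s[1],-1.]);return T[:3,3],v
def atz(f,uv,z):
    o,v=ray(f,uv);return o+v*(z-o[2])/v[2]
def proj(f,p):
    K=np.array(f["K"]);T=np.array(f["T"]);c=T[:3,:3].T@(np.array(p)-T[:3,3])
    s=np.array([c[0],-c[1]])/-c[2];s=s*(1+f["k1"]*(s@s));return K[:2,:2]@s+K[:2,2]
def tri(obs):
    A=np.zeros((3,3));b=np.zeros(3)
    for f,uv in obs:
        o,v=ray(f,uv);v=v/np.linalg.norm(v);P=np.eye(3)-np.outer(v,v);A+=P;b+=P@o
    return np.linalg.solve(A,b)
def save(f,n): cv2.imwrite("pics/"+n+".png",f["pixels"][:,:,::-1])
E
python3 - <<'E'
from h import *
np.set_printoptions(precision=4,suppress=True)
print(ctrl.read_state())
F={}
for n in("side","top","wrist"):
    f=ctrl.grab_frame(n);F[n]=f;save(f,n+"0");print(n,f["T"],f["K"],f["k1"])
Z=dict(grip_spot=.085,leg_index=.04,mark_point=.04,lever_face=.085,stand=0,tray=0,sauce=0,teacup=0,bowl=0,picks=0)
for q,z in Z.items():
    ob=[]
    for n,f in F.items():
        r=ctrl.landmark_of(f,q)
        for k in r[:2]: print(q,n,np.round(k["point"],1),round(k["p"],2),atz(f,k["point"],z)*1000)
        if r and r[0]["p"]>.5: ob.append((f,r[0]["point"]))
    if len(ob)>1: print("  tri",tri(ob)*1000)
E
```

```text
pics
{'time': 0.0, 'qpos': array([ 1.0903,  0.7071, -0.0276,  1.4849,  0.022 ,  0.9509, -0.0755]), 'qd': array([ 0.0007, -0.0004, -0.002 , -0.0004, -0.0011, -0.0004,  0.001 ]), 'effort': array([ -0.0019, -88.3234,   1.234 , -23.6168,   0.0169,   0.0066,
        -0.    ]), 'tool_pos': array([ 0.2442, -0.5203,  0.2418]), 'tcp_rot': array([-3.1405,  0.    ,  0.4388]), 'contact_force': array([-0.4553, -0.1572, -0.186 ]), 'torque': array([-0.0058,  0.0077, -0.0247]), 'width': 0.08578662626601605}
side [[-0.7249  0.5138 -0.4589 -0.0572]
 [-0.6887 -0.5271  0.4978  0.5676]
 [ 0.0139  0.6769  0.7359  0.9681]
 [ 0.      0.      0.      1.    ]] [[379.1985   0.     328.0417]
 [  0.     379.1985 201.3949]
 [  0.       0.       1.    ]] -0.08076202013019973
top [[-0.0096  0.9917 -0.1283  0.3536]
 [-0.9999 -0.0105 -0.0064 -0.0314]
 [-0.0077  0.1282  0.9917  1.1856]
 [ 0.      0.      0.      1.    ]] [[390.1489   0.     323.1281]
 [  0.     390.1489 202.4153]
 [  0.       0.       1.    ]] 0.01799660369383151
wrist [[ 0.4244  0.8746  0.2343  0.3028]
 [-0.9055  0.4102  0.1086 -0.4912]
 [-0.0011 -0.
[... 1644 characters left out ...]
    ]
  tri [ 554.3111 -215.5227   73.0342]
teacup side [297.9 328.8] 0.86 [286.1146 303.5355   0.    ]
teacup top [217.3 277.5] 0.9 [283.932  294.9332   0.    ]
teacup top [264.2 188.6] 0.55 [551.7828 157.4406   0.    ]
  tri [286.1516 299.3557  -8.1944]
bowl side [434.1 174.6] 0.93 [ 355.2858 -464.7826    0.    ]
bowl top [472.9 253.8] 0.86 [ 347.0041 -470.7859    0.    ]
bowl wrist [319.2  86. ] 0.82 [ 349.2034 -468.8953    0.    ]
  tri [ 350.6609 -468.4341   -0.3528]
picks side [408.1 204.8] 0.74 [ 336.7148 -269.4058   -0.    ]
picks top [401.5 255.5] 0.82 [ 343.6978 -257.5053    0.    ]
picks wrist [162.4  10. ] 0.85 [ 349.8614 -258.5436    0.    ]
  tri [ 342.5734 -261.2581    4.4937]
```

```bash
python3 - <<'E'
import cv2,numpy as np
for n,(a,b,c,d) in dict(side0=(180,150,340,290),top0=(180,120,340,260)).items():
    i=cv2.imread(f"pics/{n}.png");cv2.imwrite(f"pics/{n}c.png",cv2.resize(i[b:d,a:c],None,fx=4.2,fy=4.2,interpolation=cv2.INTER_CUBIC))
E
```

```text
(no output)
```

View pics/side0.png

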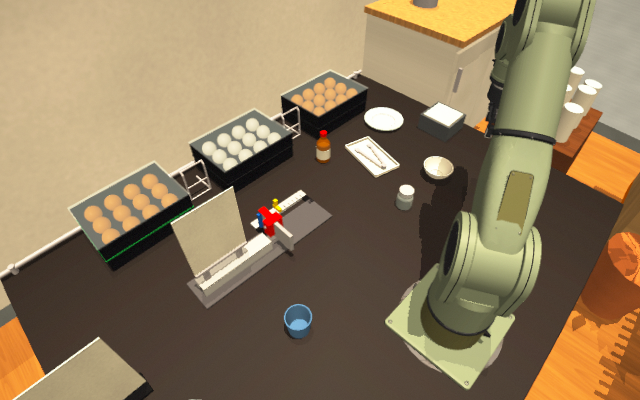

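View pics/top0.png

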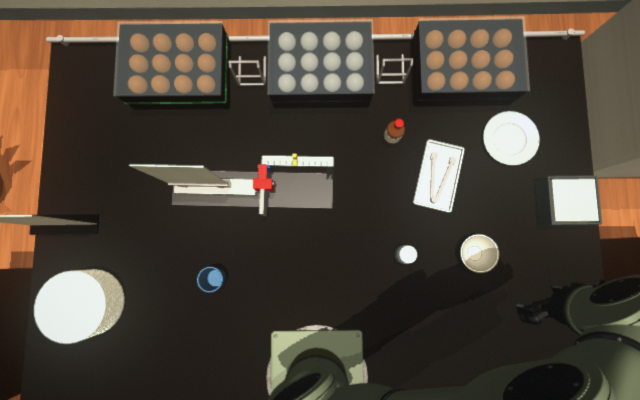

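```bash
sleep 0
```

```text
(no output)
```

View pics/wrist0.png

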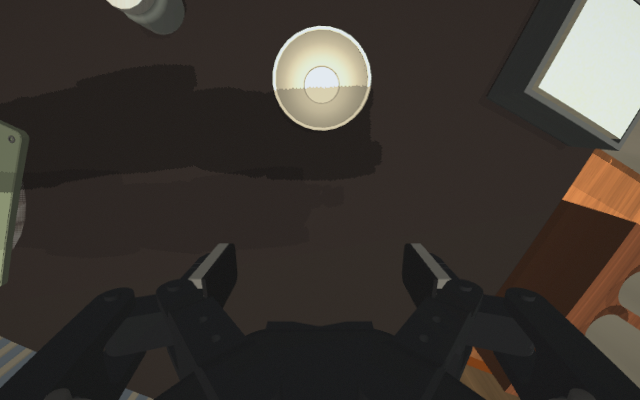

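View pics/top0c.png

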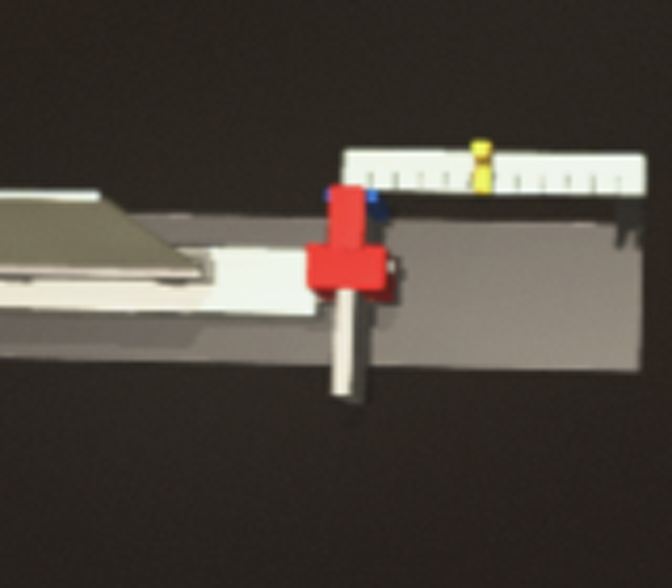

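View pics/side0c.png

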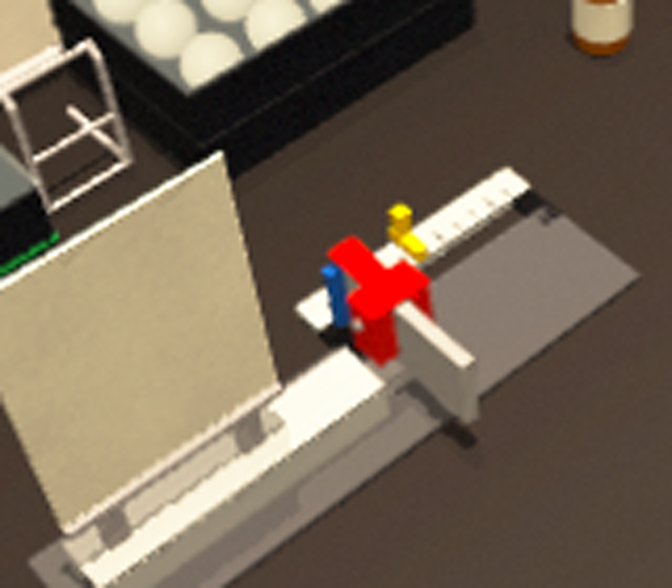

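The plate extends toward the robot, at about (264,190)–(262,213) in the top view. The yellow marker is at about (295,160), and the blue stop is beyond the lever. The leg pulls out towards world −y, and the lever closes towards world +x. Next I'll work out the yaw from the base and rail edges and estimate the marker position.

```bash
python3 - <<'E'
from h import *
np.set_printoptions(precision=2,suppress=True)
f=ctrl.grab_frame("top"); g=ctrl.grab_frame("side")
def L(f,a,b,z,o):
    P=[atz(f,(o[0]+q[0]/4.2,o[1]+q[1]/4.2),z) for q in(a,b)];d=P[1]-P[0];print(P[0]*1000,P[1]*1000,"ang",np.degrees(np.arctan2(d[1],d[0])))
T=(180,120);S=(180,150)
L(f,(0,357),(638,371),.008,T)
L(f,(345,150),(645,156),.02,T)
L(f,(343,190),(645,195),.02,T)
L(g,(300,305),(510,168),.02,S)
L(g,(260,500),(635,272),.008,S)
for q in("marker","leg","lever"):
  for n,c in(("top",f),("side",g)):
    r=ctrl.cut_out(c,q)
    for k in r[:2]: print(q,n,k["p"],k["extent"])
E
```

```text
[502.6  411.77   8.  ] [487.51 -50.2    8.  ] ang -91.87110857221731
[650.49 161.51  20.  ] [643.56 -57.06  20.  ] ang -91.8171472108312
[620.75 162.67  20.  ] [614.61 -56.69  20.  ] ang -91.60460768349968
[647.17 166.56  20.  ] [637.85 -48.07  20.  ] ang -92.4864249541507
[536.75 293.62   8.  ] [492.34 -45.3    8.  ] ang -97.46498477703172
leg top 0.64 [254.4, 165.3, 17.6, 47.5]
leg side 0.78 [254.5, 208.0, 40.7, 43.7]
lever top 0.68 [253.0, 162.7, 21.6, 31.4]
lever side 0.67 [258.9, 209.8, 21.9, 24.1]
```

>>> servo_tool --series '[[[85, 50, 35, 0, -8], [85, 50, 35, 0, -8], [85, 45, 40, 0, -8], [85, 30, 54, 0, 0], [85, 25, 56, 0, 0]]]'

```text
time: 2.68
tool_pos: [0.4453, -0.2986, 0.2421]
tcp_rot: [-3.141, -0.0, 0.02]
contact_force: [1.1, 0.1, -0.5]
width: 0.085
```

>>> servo_tool --series '[[[85, 15, 58, 0, -3], [85, 15, 60, 0, 0], [85, 10, 60, 0, 0], [85, 10, 60, 0, 0], [85, 5, 60, 0, 0]]]'

```text
time: 3.3
tool_pos: [0.4995, -0.0004, 0.2423]
tcp_rot: [-3.141, -0.0, -0.032]
contact_force: [0.7, -0.1, -0.7]
width: 0.0851
```

>>> servo_tool --series '[[[85, 0, 60, 0, 0], [85, 0, 60, 0, 0], [85, 0, 35, 0, 0], [85, 0, 0, 0, 0], [85, 0, 0, 0, 0]]]'

```text
time: 3.92
tool_pos: [0.4994, 0.1517, 0.2423]
tcp_rot: [3.141, -0.0, -0.033]
contact_force: [0.3, -0.1, -0.5]
width: 0.0853
```

```bash
python3 - <<'E'
from h import *
np.set_printoptions(precision=1,suppress=True)
s=ctrl.read_state();print(s["tool_pos"]*1000,s["tcp_rot"])
f=ctrl.grab_frame("wrist");save(f,"w1")
for q,z in dict(grip_spot=.085,leg_index=.04,mark_point=.04,lever_face=.085,stand=0).items():
    for k in ctrl.landmark_of(f,q)[:2]: print(q,np.array(k["point"]),round(k["p"],2),atz(f,k["point"],z)*1000)
E
```

```text
[499.4 151.7 242.3] [ 3.1 -0.  -0. ]
grip_spot [321.2 193.1] 0.83 [496.7 151.3  85. ]
leg_index [318.6  89.7] 0.85 [606.1 150.4  40. ]
mark_point [397.1  59.2] 0.65 [635.7  62.4  40. ]
lever_face [321.3 157.1] 0.68 [534.8 150.   85. ]
lever_face [585.4 263.1] 0.36 [ 400.2 -163.6   85. ]
stand [320.  139.7] 0.82 [549.  150.6   0. ]
```

View pics/w1.png

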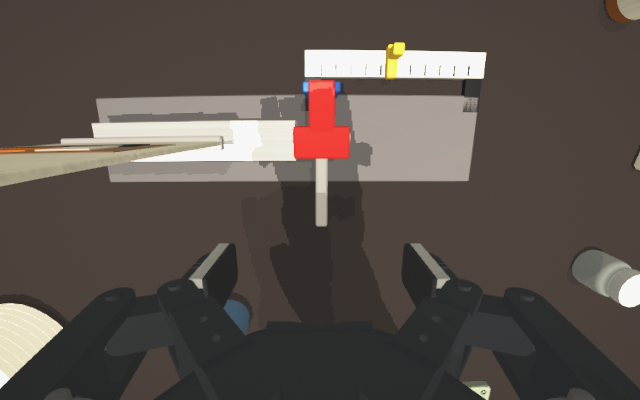

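```bash
python3 - <<'E'
import cv2
i=cv2.imread("pics/w1.png")
cv2.imwrite("pics/w1c.png",cv2.resize(i[35:110,290:410],None,fx=6,fy=6,interpolation=cv2.INTER_CUBIC))
cv2.imwrite("pics/w1d.png",cv2.resize(i[120:235,270:380],None,fx=5,fy=5,interpolation=cv2.INTER_CUBIC))
E
```

```text
(no output)
```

View pics/w1c.png

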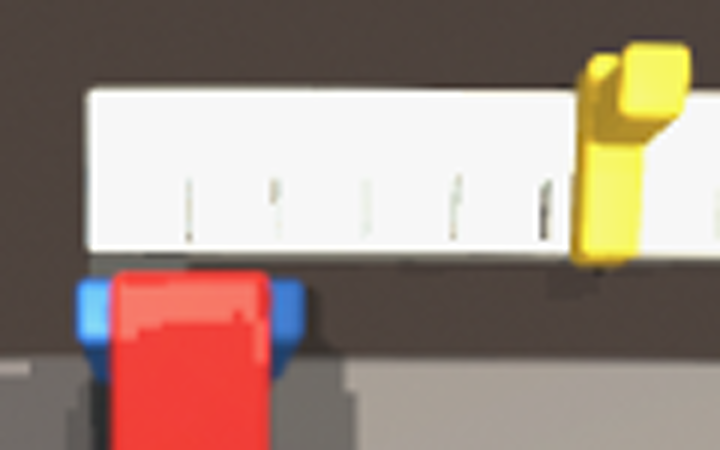

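View pics/w1d.png

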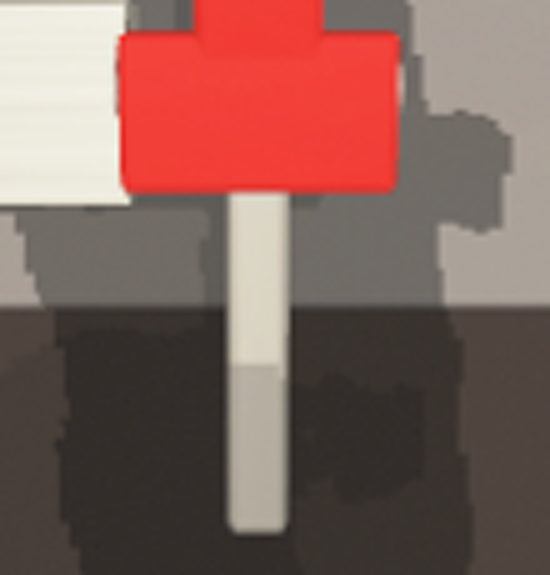

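```bash
python3 - <<'E'
from h import *
np.set_printoptions(precision=1,suppress=True)
f=ctrl.grab_frame("wrist")
a=np.radians(-91.8);X=np.array([np.cos(a),np.sin(a)]);Y=np.array([-X[1],X[0]])
def P(n,uv,z):
    p=atz(f,uv,z)*1000;print(n,p,"x",X@p[:2],"y",Y@p[:2])
P("plate end top",(321.4,226.6),.102)
P("plate nr lever",(321.8,165),.102)
P("lever top-ctr",(322,158.4),.110)
P("blade fr end",(290+190/6,35+272/6),.110)
P("leg_index net",(318.6,89.7),.040)
P("grip net",(321.2,193.1),.085)
P("stand net",(320,139.7),0)
P("mark net",(397.1,59.2),.040)
P("fin top ctr",(399.2,48.3),.052)
for z in (.012,.02,.025,.03):P("clip base",(290+611/6,35+205/6),z)
# yaw via rail edges
for z in(.01,.02):
  p=atz(f,(290+90/6,35+88/6),z);q=atz(f,(485,52.5),z);d=q-p;print("rail ang",np.degrees(np.arctan2(d[1],d[0])))
for p,q in(((110,181.3),(469,181)),((97,99),(476,95.5))):
  p=atz(f,p,.008);q=atz(f,q,.008);d=q-p;print("base ang",np.degrees(np.arctan2(d[1],d[0])))
E
```

```text
plate end top [465.1 152.5 102. ] x -167.07075504014423 y 460.0819376949626
plate nr lever [528.9 150.1 102. ] x -166.6486274907026 y 523.897508141442
lever top-ctr [536.1 149.8 110. ] x -166.5275574745435 y 531.1635768043633
blade fr end [605.1 147.9 110. ] x -166.8100513436369 y 600.1631671992017
leg_index net [606.1 150.7  40. ] x -169.69802999068818 y 601.1146623139274
grip net [496.8 151.6  85. ] x -167.14650857445776 y 491.7465494750404
stand net [549.1 151.    0. ] x -168.1280120571721 y 544.0476539710729
mark net [635.7  62.7  40. ] x -82.65963111313853 y 633.4187836646223
fin top ctr [643.9  63.9  52. ] x -84.11540757940901 y 641.5488157251267
clip base [630.6  61.4  12. ] x -81.19507673941084 y 628.3788413136037
clip base [629.1  63.4  20. ] x -83.13507356549906 y 626.8468596100599
clip base [628.2  64.6  25. ] x -84.3475715818042 y 625.8893710453452
clip base [627.3  65.9  30. ] x -85.56006959810934 y 624.9318824806305
rail ang -92.01377166843533
rail ang -92.01377166843534
base ang -91.93741560450005
base ang -91.69048136051478
```

Plate mid-plane, grip spot and marker agree: the grip spot is at world (498, 151) and the marker offset is about 83 mm. Descending now.

>>> servo_tool --series '[[[60, -1, 0, -50, 0], [60, 0, 0, -50, 0], [60, 0, 0, -45, 0], [60, 0, 0, -20, 0], [60, 0, 0, 0, 0]]]'

```text
time: 4.9
tool_pos: [0.4978, 0.1521, 0.0764]
tcp_rot: [3.141, 0.002, -0.033]
contact_force: [0.2, 0.3, 0.1]
width: 0.0598
```

>>> servo_tool --series '[[[8, 0, 0, 0, 0], [8, 0, 0, 0, 0], [8, 0, 0, 0, 0], [8, 0, 0, 0, 0], [8, 0, 0, 0, 0]]]'

```text
time: 5.52
tool_pos: [0.4986, 0.15, 0.0783]
tcp_rot: [3.139, -0.001, -0.035]
contact_force: [-3.1, -17.6, 15.0]
width: 0.0113
```

```bash
python3 - <<'E'
from h import *
np.set_printoptions(precision=4,suppress=True)
s=ctrl.read_state();print(s["time"],s["tool_pos"]*1000,s["tcp_rot"],s["contact_force"],s["torque"],s["width"])
f=ctrl.grab_frame("wrist");save(f,"w2")
E
```

```text
5.525 [498.572  150.0226  78.2883] [ 3.139  -0.0008 -0.0346] [ -3.1157 -17.6398  14.9929] [-3.2786  0.5859  0.1318] 0.011324691711244192
```

View pics/w2.png

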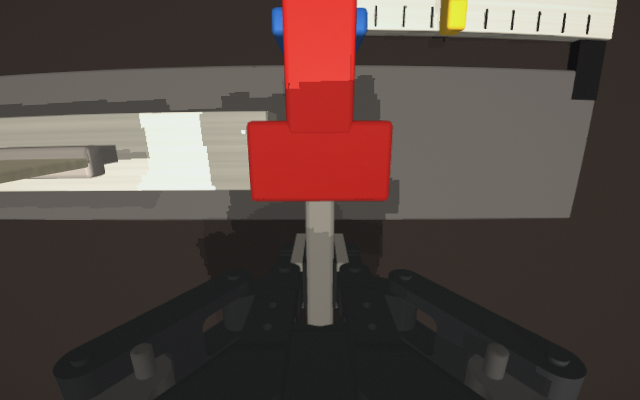

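The plate is gripped with an opening of 11.3 mm and the pads on both faces. Drawing the leg out about 83 mm along the plate x (world ≈ −2.6, −83).

>>> servo_tool --series '[[[8, -1, -22, 1.5, 0], [8, -0.5, -22, 0, 0], [8, -0.5, -22, 0, 0], [8, -0.6, -17, 0, 0], [8, 0, 0, 0, 0]]]'

```text
time: 6.2
tool_pos: [0.4959, 0.0687, 0.0785]
tcp_rot: [-3.142, -0.0, -0.034]
contact_force: [5.9, 3.7, -23.2]
width: 0.0112
```

>>> servo_tool --series '[[[8, 0, 0, 0, 0], [8, 0, 0, 0, 0]]]'

```text
time: 6.45
tool_pos: [0.496, 0.07, 0.0785]
tcp_rot: [-3.141, -0.0, -0.032]
contact_force: [5.3, 2.8, -24.3]
width: 0.0111
```

```bash
python3 - <<'E'
from h import *
np.set_printoptions(precision=4,suppress=True)
s=ctrl.read_state();print(s["time"],s["tool_pos"]*1000,s["tcp_rot"],s["contact_force"],s["torque"],s["width"])
for n in("wrist","top","side"):
    f=ctrl.grab_frame(n);save(f,n+"3")
    np.save(f"{n}3.npy",f,allow_pickle=True)
    for q,z in dict(leg_index=.04,mark_point=.04).items():
        for k in ctrl.landmark_of(f,q)[:1]: print(n,q,np.array(k["point"]),round(k["p"],2),atz(f,k["point"],z)*1000)
import cv2
for n,(a,b,c,d) in dict(side3=(220,160,340,270),top3=(230,130,350,240)).items():
    i=cv2.imread(f"pics/{n}.png");cv2.imwrite(f"pics/{n}c.png",cv2.resize(i[b:d,a:c],None,fx=5,fy=5,interpolation=cv2.INTER_CUBIC))
E
```

```text
6.45 [495.9951  70.0177  78.4681] [-3.141  -0.0005 -0.0321] [  5.3384   2.7757 -24.2601] [ 0.7056 -1.0994 -0.0653] 0.011072994814457523
top mark_point [294.5 157.6] 0.45 [638.5201  60.8207  40.    ]
side leg_index [280.8 210.9] 0.65 [602.5951  77.2911  40.    ]
side mark_point [274.4 203.2] 0.56 [643.0994  69.5368  40.    ]
```

View pics/wrist3.png

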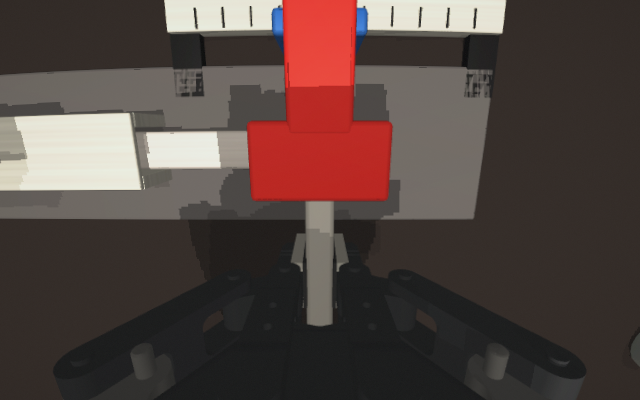

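View pics/top3c.png

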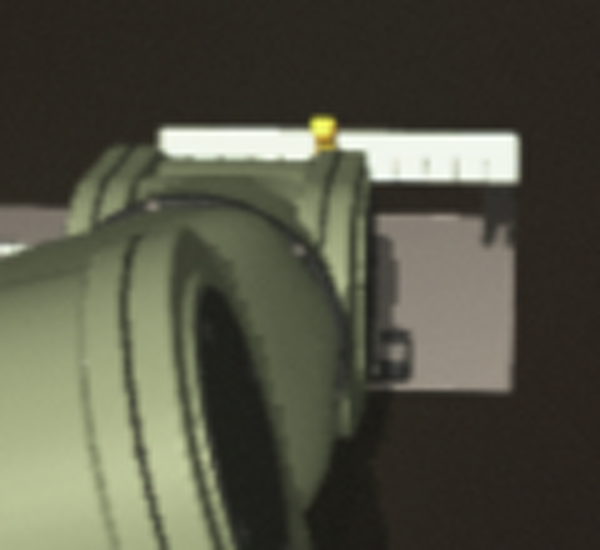

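View pics/side3c.png

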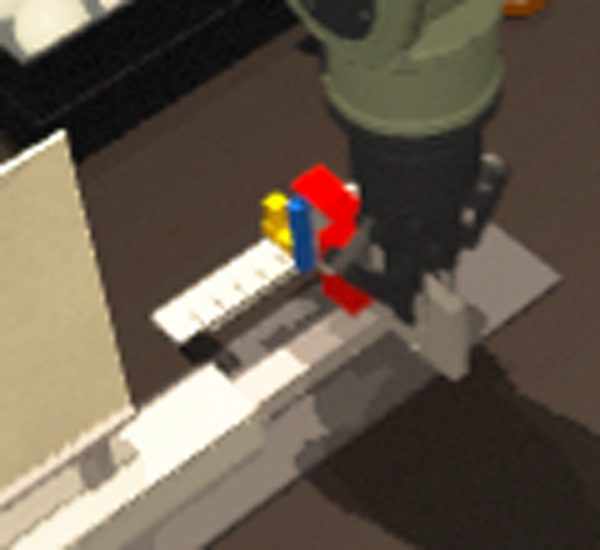

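Leg is drawn about 80 mm by TCP travel. The marker now sits under the red blade in the wrist view, around column 320. I'll refine its position from the w1/w2 images before fine-tuning.

```bash
python3 - <<'E'
import cv2
i=cv2.imread("pics/w2.png")
cv2.imwrite("pics/w2c.png",cv2.resize(i[0:60,270:470],None,fx=4,fy=4,interpolation=cv2.INTER_CUBIC))
i=cv2.imread("pics/wrist3.png")
cv2.imwrite("pics/w3c.png",cv2.resize(i[0:60,160:360],None,fx=4,fy=4,interpolation=cv2.INTER_CUBIC))
E
```

```text
(no output)
```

View pics/w2c.png

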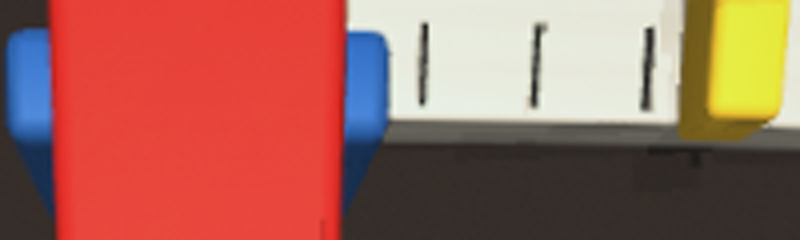

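View pics/w3c.png

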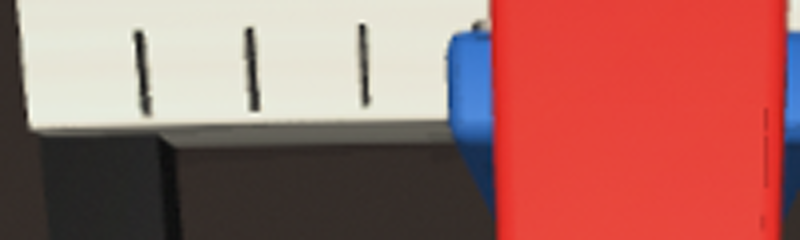

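```bash
python3 - <<'E'
from h import *
from scipy.spatial.transform import Rotation as R
np.set_printoptions(precision=2,suppress=True)
f=np.load("wrist3.npy",allow_pickle=True).item()
def M(p,r):
    T=np.eye(4);T[:3,:3]=R.from_euler("xyz",r).as_matrix();T[:3,3]=p;return T
t3=M([.4959951,.0700177,.0784681],[-3.141,-.0005,-.0321])
t2=M([.4985720,.1500226,.0782883],[3.139,-.0008,-.0346])
g=dict(f);g["T"]=t2@np.linalg.inv(t3)@f["T"]
print(f["T"][:3,3],g["T"][:3,3])
a=np.radians(-91.8);X=np.array([np.cos(a),np.sin(a)]);Y=np.array([-X[1],X[0]])
def xy(c,uv,z): p=atz(c,uv,z)[:2]*1000;return np.array([X@p,Y@p])
# plate in both
for n,c in(("w2",g),("w3",f)):
    print(n,"plate bot",xy(c,(320,322),.102),"near lever",xy(c,(320,205),.102),"blade",xy(c,(320,60),.11))
i2=cv2.imread("pics/w2.png");i3=cv2.imread("pics/wrist3.png")
for z in(.015,.02,.025,.03):
    print(z,"w2 rail ticks",[xy(g,(u,16),z)[0].round(1) for u in(376,404,432,486,513,539,564,588)],"w3",[xy(f,(u,16),z)[0].round(1) for u in(195,223,251,392,420,447,475)])
for z in(.025,.03,.035,.04):
    l=xy(g,(448.2,20),z);r=xy(g,(466.7,20),z);print(z,"clip top",l,r,"w",r[0]-l[0],"mid",(l[0]+r[0])/2)
for z in(.015,.02,.025,.03): print(z,"clip left bottom",xy(g,(440.3,33),z))
E
```

```text
[0.56 0.07 0.21] [0.56 0.15 0.21]
w2 plate bot [-167.    472.57] near lever [-166.84  528.2 ] blade [-166.73  580.19]
w3 plate bot [-86.82 472.36] near lever [-86.8  528.09] blade [-86.8  580.17]
0.015 w2 rail ticks [np.float64(-130.9), np.float64(-113.2), np.float64(-95.4), np.float64(-60.3), np.float64(-42.3), np.float64(-24.6), np.float64(-7.2), np.float64(10.0)] w3 [np.float64(-165.7), np.float64(-147.7), np.float64(-130.0), np.float64(-41.3), np.float64(-23.6), np.float64(-6.3), np.float64(11.9)]
0.02 w2 rail ticks [np.float64(-131.9), np.float64(-114.6), np.float64(-97.2), np.float64(-63.0), np.float64(-45.5), np.float64(-28.3), np.float64(-11.3), np.float64(5.4)] w3 [np.float64(-163.6), np.float64(-146.2), np.float64(-128.9), np.float64(-42.5), np.float64(-25.2), np.float64(-8.3), np.float64(9.4)]
0.025 w2 rail ticks [np.float64(-132.8), np.float64(-116.0), np.float64(-99.1), np.float64(-65.8), np.float64(-48.7), np.float64(-31.9), np.float64(-15.4), np.float64(0.9)] w3 [np.float64(-161.6), np.float64(-144.6), np.float64(-127.8), np.float64(-43.7), np.float64(-26.8), np.float6
[... 154 characters left out ...]
4(-35.6), np.float64(-19.5), np.float64(-3.7)] w3 [np.float64(-159.6), np.float64(-143.1), np.float64(-126.7), np.float64(-44.8), np.float64(-28.4), np.float64(-12.5), np.float64(4.3)]
0.025 clip top [-88.98 622.02] [-77.56 622.33] w 11.416935521670624 mid -83.26823136736988
0.03 clip top [-91.09 620.3 ] [-79.98 620.59] w 11.108411298230607 mid -85.53913028212997
0.035 clip top [-93.21 618.57] [-82.41 618.86] w 10.799887074790604 mid -87.81002919689007
0.04 clip top [-95.33 616.85] [-84.84 617.13] w 10.491362851350573 mid -90.08092811165015
0.015 clip left bottom [-89.24 617.75]
0.02 clip left bottom [-91.24 616.22]
0.025 clip left bottom [-93.24 614.69]
0.03 clip left bottom [-95.24 613.17]
```

```bash
python3 - <<'E'
from h import *
np.set_printoptions(precision=2,suppress=True)
f=np.load("top3.npy",allow_pickle=True).item();s=np.load("side3.npy",allow_pickle=True).item()
i=cv2.imread("pics/top0.png");cv2.imwrite("pics/t0z.png",cv2.resize(i[148:220,250:310],None,fx=8,fy=8,interpolation=cv2.INTER_CUBIC))
i=cv2.imread("pics/side0.png");cv2.imwrite("pics/s0z.png",cv2.resize(i[190:265,240:310],None,fx=8,fy=8,interpolation=cv2.INTER_CUBIC))
a=np.radians(-91.8);X=np.array([np.cos(a),np.sin(a)]);Y=np.array([-X[1],X[0]])
# predicted pixels for hypothesised stand (xs=-166.9, yc=545)
def W(x,y,z): p=(X*(x-166.9)+Y*(y+545));return np.array([p[0],p[1],z])/1000
for n,c,o in(("top",f,(250,148)),("side",s,(240,190))):
    for nm,q in dict(platefar=(0,-85,102),fin84=(83,96,52),fin80=(79,96,52)).items():
        u=proj(c,W(*q));print(n,nm,u,(u-o)*8)
E
```

```text
top platefar [259.96 213.29] [ 79.65 522.29]
top fin84 [293.2  155.06] [345.6   56.47]
top fin80 [291.86 155.03] [334.86  56.26]
side platefar [291.51 236.04] [412.11 368.32]
side fin84 [275.36 199.78] [282.91  78.21]
side fin80 [274.42 200.4 ] [275.36  83.16]
```

View pics/t0z.png

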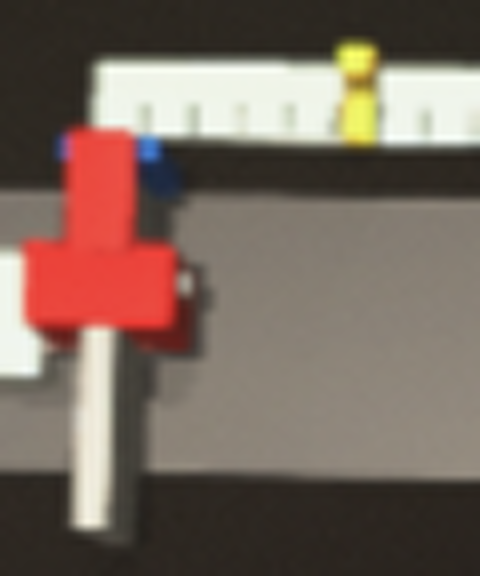

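View pics/s0z.png

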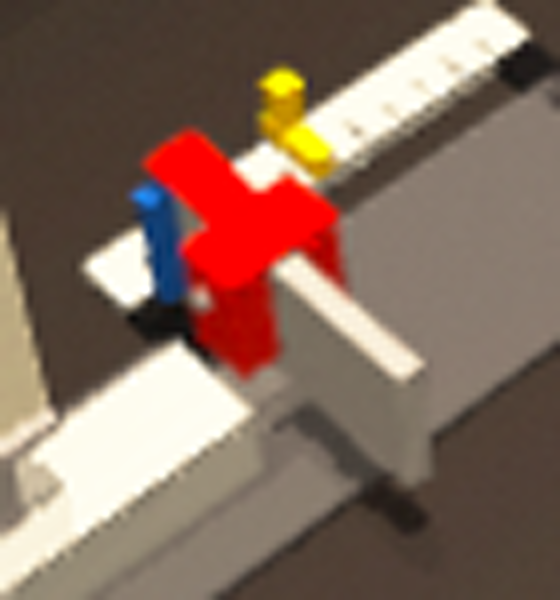

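Estimates agree on a marker at leg ≈ 83.5 mm, and the plate is at about 80.1 mm. I'll move the last 3.4 mm, then loosen by about 3 mm while shifting out, so the inner finger keeps holding the leg.

>>> servo_tool --series '[[[8, -0.1, -3.4, -0.8, 0], [8, 0, 0, 0, 0], [8, 0, 0, 0, 0], [8, 0, 0, 0, 0]]]'

```text
time: 7.4
tool_pos: [0.4959, 0.0665, 0.0783]
tcp_rot: [-3.141, -0.001, -0.032]
contact_force: [0.7, 5.0, 7.6]
width: 0.0109
```

>>> servo_tool --series '[[[13, 0, -0.5, 0, 0], [14, 0, -0.5, 0, 0], [15, 0, -0.5, 0, 0], [15, 0, 0, 0, 0], [15, 0, 0, 0, 0]]]'

```text
time: 8.02
tool_pos: [0.4956, 0.0646, 0.078]
tcp_rot: [-3.142, -0.0, -0.033]
contact_force: [1.8, 4.6, 3.7]
width: 0.015
```

```bash
cat > chk.py <<'E'
from h import *
import sys
np.set_printoptions(precision=2,suppress=True)
s=ctrl.read_state();print(s["time"],s["tool_pos"]*1000,s["tcp_rot"],s["contact_force"],s["torque"],s["width"])
a=np.radians(-91.8);X=np.array([np.cos(a),np.sin(a)]);Y=np.array([-X[1],X[0]]);p=s["tool_pos"][:2]*1000
print("tcp plate x",X@p+166.9,"y",Y@p-545)
f=ctrl.grab_frame("wrist");save(f,sys.argv[1]);np.save(sys.argv[1]+".npy",f,allow_pickle=True)
E
python3 chk.py w4
```

```text
8.025 [495.62  64.56  77.98] [-3.14 -0.   -0.03] [1.84 4.57 3.71] [ 0.85 -0.21  0.01] 0.015009468838891128
tcp plate x 86.8036629002132 y -51.65678838872799
```

View pics/w4.png

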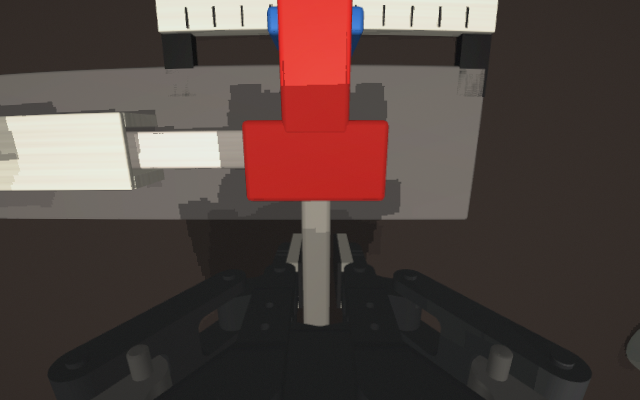

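```bash
cat > pl.py <<'E'
from h import *
import sys
f=np.load(sys.argv[1]+".npy",allow_pickle=True).item();u=float(sys.argv[2]) if len(sys.argv)>2 else None
a=np.radians(-91.8);X=np.array([np.cos(a),np.sin(a)]);Y=np.array([-X[1],X[0]])
im=f["pixels"].astype(int)
# lever saddle red edges rows 140-180
for r in(145,160,175):
    red=(im[r,:,0]>110)&(im[r,:,1]<60)&(im[r,:,2]<60);c=np.where(red)[0];m=(c.min()+c.max())/2
    print("saddle",c.min(),c.max(),"leg",X@atz(f,(m,r),.11)[:2]*1000+166.9)
for r in(210,220,230):
    g=im[r].sum(1);c=np.arange(285,345);w=np.where(g[285:345]>270)[0]+285
    if len(w): print("plate",w.min(),w.max(),"leg",X@atz(f,((w.min()+w.max())/2,r),.102)[:2]*1000+166.9)
col=im[:,335];red=np.where((im[:,360,0]>110)&(im[:,360,1]<60))[0]
if len(red): print("saddle rows",red.min(),red.max(),"face y",Y@atz(f,(360,red.max()+.5),.11)[:2]*1000-545)
E
python3 pl.py w2; python3 - <<'E'
E
python3 pl.py w4; python3 pl.py wrist3
```

```text
saddle 244 386 leg 83.78523208145647
saddle 245 386 leg 83.93553092616007
saddle 245 385 leg 83.72811295171515
plate 302 329 leg 83.72443515104926
plate 302 329 leg 83.70255283038603
plate 302 329 leg 83.68004578804936
saddle rows 120 200 face y -13.038021478162705
saddle 248 390 leg 79.7369667696027
saddle 249 389 leg 79.7299605760791
saddle 250 388 leg 79.72275097142219
plate 306 333 leg 79.89202116033091
plate 306 333 leg 79.88830615745316
plate 306 332 leg 79.6777911005224
saddle rows 121 200 face y -12.957647941390633Traceback (most recent call last):
  File "pl.py", line 3, in <module>
    f=np.load(sys.argv[1]+".npy",allow_pickle=True).item();u=float(sys.argv[2]) if len(sys.argv)>2 else None
      ~~~~~~~^^^^^^^^^^^^^^^^^^^^^^^^^^^^^^^^^^^^^^
    fid = stack.enter_context(open(os.fspath(file), "rb"))
                              ~~~~^^^^^^^^^^^^^^^^^^^^^^^
FileNotFoundError: [Errno 2] No such file or directory: 'w2.npy'
```

The leg is at 83.7 mm, held by the inner finger (4.6 N, which matches the spring). Now sliding along plate +y toward the lever.

>>> servo_tool --series '[[[15, 7, -0.2, 0, 0], [15, 8, -0.3, 0, 0], [15, 8, -0.2, 0, 0], [15, 6, -0.2, 0, 0], [15, 6, -0.2, 0, 0]]]'

```text
time: 8.7
tool_pos: [0.5305, 0.0635, 0.0778]
tcp_rot: [-3.142, 0.001, -0.032]
contact_force: [-5.4, 4.7, 1.4]
width: 0.0151
```

```bash
python3 chk.py w5; python3 pl.py w5
```

```text
8.7 [530.53  63.49  77.83] [-3.14  0.   -0.03] [-5.4   4.75  1.36] [ 0.79  0.95 -0.02] 0.015148856278369325
tcp plate x 86.77270534856866 y -16.73072890517858
saddle 282 348 leg 83.79171264196266
saddle 283 347 leg 83.7635692584252
saddle 283 347 leg 83.73429025097934
saddle rows 181 262 face y -3.2607432136180705
```

View pics/w5.png

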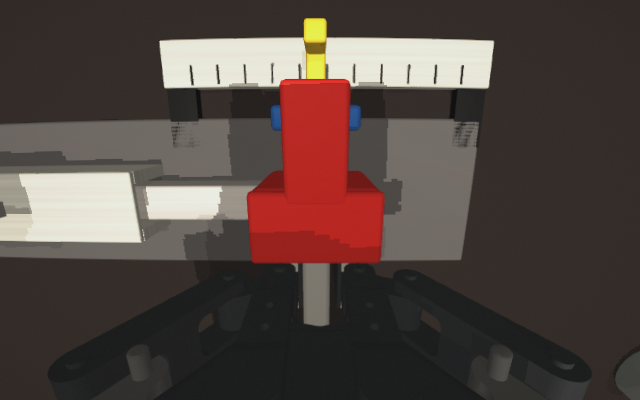

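The marker is now visible at column 315.5, aligned with the blade and plate at 315. The lever has started moving. I'll refine the marker position and continue.

```bash
cat > mk.py <<'E'
from h import *
import sys
f=np.load(sys.argv[1]+".npy",allow_pickle=True).item();im=f["pixels"].astype(int)
a=np.radians(-91.8);X=np.array([np.cos(a),np.sin(a)]);Y=np.array([-X[1],X[0]])
y=(im[:,:,0]>150)&(im[:,:,1]>130)&(im[:,:,2]<110)
for r in range(0,140,4):
    c=np.where(y[r,280:360])[0]+280
    if len(c)>8: m=(c.min()+c.max())/2;print(r,c.min(),c.max(),[(z,round(X@atz(f,(m,r),z/1000)[:2]*1000+166.9,1)) for z in(20,52)])
E
python3 mk.py w5
```

```text
20 304 325 [(20, np.float64(82.5)), (52, np.float64(83.0))]
24 304 325 [(20, np.float64(82.5)), (52, np.float64(83.0))]
28 304 325 [(20, np.float64(82.5)), (52, np.float64(82.9))]
32 304 325 [(20, np.float64(82.5)), (52, np.float64(82.9))]
36 304 325 [(20, np.float64(82.4)), (52, np.float64(82.9))]
40 304 325 [(20, np.float64(82.4)), (52, np.float64(82.9))]
56 306 324 [(20, np.float64(82.7)), (52, np.float64(83.1))]
60 306 324 [(20, np.float64(82.7)), (52, np.float64(83.1))]
64 306 325 [(20, np.float64(83.0)), (52, np.float64(83.4))]
68 306 324 [(20, np.float64(82.7)), (52, np.float64(83.1))]
72 306 325 [(20, np.float64(83.0)), (52, np.float64(83.4))]
76 306 325 [(20, np.float64(83.0)), (52, np.float64(83.4))]
```

>>> servo_tool --series '[[[15, 6, -0.2, 0, 0], [15, 6, -0.2, 0, 0], [15, 5, -0.1, 0, 0], [15, 0, 0, 0, 0]]]'

```text
time: 9.25
tool_pos: [0.5481, 0.063, 0.0779]
tcp_rot: [-3.141, -0.0, -0.033]
contact_force: [0.4, 3.7, -3.0]
width: 0.015
```

```bash
python3 chk.py w6; python3 pl.py w6; python3 mk.py w6
```

```text
9.25 [548.05  62.99  77.85] [-3.14 -0.   -0.03] [ 0.38  3.66 -3.02] [ 0.74 -0.22 -0.03] 0.014972331176797919
tcp plate x 86.72481862677316 y 0.805309475729814
saddle 282 348 leg 83.75314675464178
saddle 283 347 leg 83.72472831140834
saddle 283 347 leg 83.69517149737268
saddle rows 177 262 face y 14.198264491116788
56 305 324 [(20, np.float64(82.3)), (52, np.float64(82.8))]
60 304 325 [(20, np.float64(82.3)), (52, np.float64(82.8))]
64 304 325 [(20, np.float64(82.3)), (52, np.float64(82.8))]
68 304 325 [(20, np.float64(82.3)), (52, np.float64(82.8))]
72 304 325 [(20, np.float64(82.3)), (52, np.float64(82.8))]
76 305 325 [(20, np.float64(82.6)), (52, np.float64(83.1))]
```

View pics/w6.png

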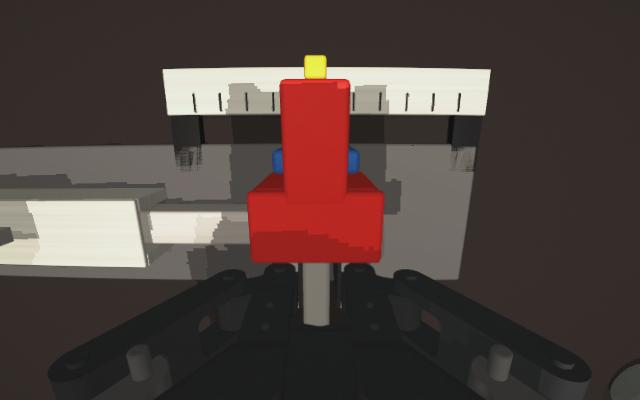

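>>> servo_tool --series '[[[15, 2, 0.3, 0, 0], [15, 2, 0, 0, 0], [15, 0, 0, 0, 0]]]'

```text
time: 9.68
tool_pos: [0.5514, 0.0633, 0.0779]
tcp_rot: [-3.142, 0.001, -0.032]
contact_force: [-1.7, 2.4, -0.9]
width: 0.0152
```

>>> servo_tool --series '[[[15, 2, 0, 0, 0], [15, 1, 0, 0, 0], [15, 0, 0, 0, 0]]]'

```text
time: 10.05
tool_pos: [0.5532, 0.0633, 0.0778]
tcp_rot: [-3.142, 0.003, -0.033]
contact_force: [-11.5, 5.3, 4.3]
width: 0.015
```

```bash
python3 chk.py w7; python3 pl.py w7; python3 mk.py w7
```

```text
10.05 [553.15  63.34  77.79] [-3.14  0.   -0.03] [-11.51   5.28   4.29] [ 0.8   2.08 -0.12] 0.015010478582043229
tcp plate x 86.22116697147895 y 5.889067894049276
saddle 282 348 leg 83.18411863046599
saddle 283 347 leg 83.15603438653007
saddle 284 346 leg 83.12680956841214
saddle rows 178 262 face y 19.45977591498263
68 306 326 [(20, np.float64(82.7)), (52, np.float64(83.0))]
72 306 327 [(20, np.float64(83.0)), (52, np.float64(83.3))]
76 305 326 [(20, np.float64(82.3)), (52, np.float64(82.7))]
```

View pics/w7.png

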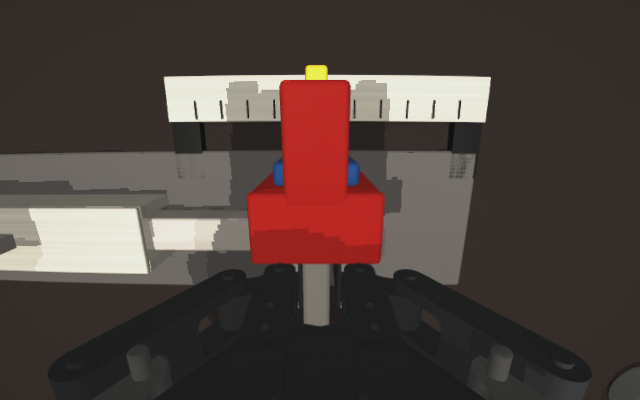

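The force jumped to −11.5 N and the tool stalled, which suggests the stop. I'll push a little more to confirm.

>>> servo_tool --series '[[[15, 1, 0, 0, 0], [15, 0, 0, 0, 0], [15, 0, 0, 0, 0]]]'

```text
time: 10.48
tool_pos: [0.5533, 0.0634, 0.0777]
tcp_rot: [-3.142, 0.005, -0.032]
contact_force: [-16.5, 4.7, 8.0]
width: 0.015
```

```bash
python3 - <<'E'
from h import *
s=ctrl.grab_frame("side");save(s,"side8")
i=cv2.imread("pics/side8.png")
cv2.imwrite("pics/s8z.png",cv2.resize(i[180:260,240:340],None,fx=7,fy=7,interpolation=cv2.INTER_CUBIC))
E
```

```text
(no output)
```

View pics/s8z.png

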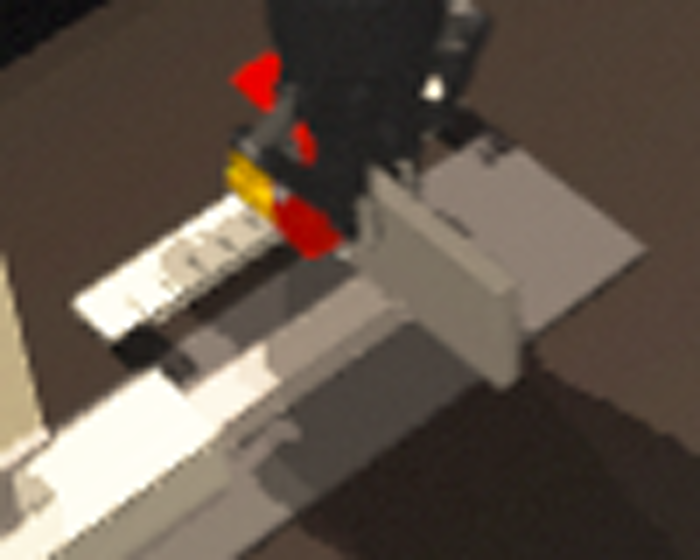

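The lever is home: a 1 mm command moved the tool only 0.1 mm, and the push rose to 16 N. Now closing firmly while recentring by 1.5 mm so the leg stays put.

>>> servo_tool --series '[[[14, 0, 0.5, 0, 0], [13, 0, 0.5, 0, 0], [11, 0, 0.5, 0, 0], [5, 0, 0, 0, 0], [5, 0, 0, 0, 0]]]'

```text
time: 11.15
tool_pos: [0.5533, 0.065, 0.0777]
tcp_rot: [-3.142, 0.005, -0.032]
contact_force: [-17.0, 5.2, 8.2]
width: 0.0112
```

>>> servo_tool --series '[[[5, 0, 0, 0, 0], [5, 0, 0, 0, 0], [5, 0, 0, 0, 0]]]'

```text
time: 11.52
tool_pos: [0.5533, 0.065, 0.0777]
tcp_rot: [-3.141, 0.005, -0.032]
contact_force: [-17.1, 4.9, 8.0]
width: 0.0114
```

```bash
python3 chk.py w9; python3 pl.py w9; python3 mk.py w9
```

```text
11.525 [553.28  65.01  77.7 ] [-3.14  0.01 -0.03] [-17.09   4.95   7.97] [ 0.91  3.13 -0.12] 0.011352060105163203
tcp plate x 84.54706855870131 y 5.967895043160411
saddle 286 352 leg 82.94149377847287
saddle 287 351 leg 82.93279344864877
saddle 288 351 leg 83.10355590853116
saddle rows 186 263 face y 19.231592100383182
68 309 330 [(20, np.float64(83.2)), (52, np.float64(83.2))]
72 309 330 [(20, np.float64(83.2)), (52, np.float64(83.2))]
76 308 329 [(20, np.float64(82.6)), (52, np.float64(82.7))]
```

View pics/w9.png

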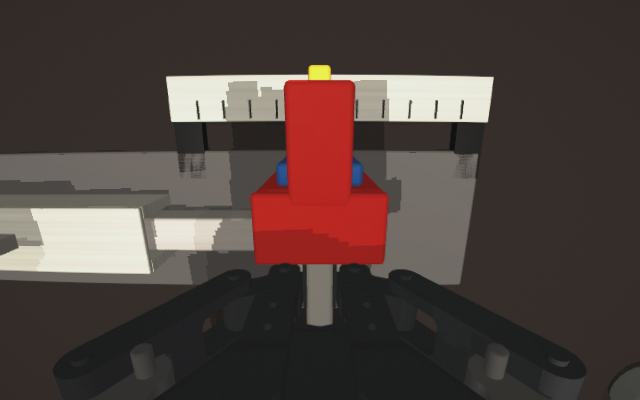

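The plate, blade and marker all sit at column ~319.5, with the leg at 83.0 mm and the marker at 83.0 mm. The grip is firm at 11.4 mm and the lever is pressed against the stop. Handing in.

```bash
python3 - <<'E'
from workcell import ctrl
print(ctrl.hand_in()); s=ctrl.read_state();print(s["time"],s["tool_pos"],s["width"],s["contact_force"])
E
```

```text
the job is handed in; nothing more can be done
None
the job is handed in; nothing more can be done
```

I drew the leg out to the yellow marker with the cam lever still open. I then loosened the fingers to 15 mm and slid the red lever home with their sides, the inner finger holding the leg against its spring. Finally I closed the grip again and handed in while still holding, at about 11.5 s.

Last checks, all made just before handing in except the stop test:
- **Leg position:** the last wrist picture puts the leg at 82.9–83.1 mm and the marker at 82.7–83.2 mm, both centred near column 319.5. Earlier marker estimates ran from 82.3 to about 84 mm, and the network's own points were up to a few mm off.
- **Lever:** an extra 1 mm of push against the stop moved the tool only 0.1 mm. The push was 17 N at hand-in. The lever travelled about 31 mm in all by the estimated finger position. I inferred that it is home from this stall, because the contact with the blue stop was not directly visible.
- **Grip:** the fingers stopped on the plate at 11.4 mm with the grip on. That is slightly under the plate's 12 mm, probably because the pads compress.
- **Marker and other items:** the marker showed no movement within measurement error. I did not touch the crockery, bottle, jar or tongs, but I took no separate picture of them at the end.
- **After hand-in:** the state could no longer be read, so nothing was checked after that.

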